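# Open the findings-box carrier and hold its sprung gate wide

### The job

Please open the plywood carrier and hold its gate for me while I take a findings box out: squeeze the red catch on its roof together so that the gate springs ajar onto its safety catch, then squeeze the yellow safety catch on top of the gate and, keeping it squeezed, swing the gate out. Carry it on past the click of its hinge until it stands about square to the carrier's front, and finish while still holding it there, because its spring pulls it back. Leave the other things on the table where they are.

Things in the scene. Friction and masses are not known exactly. Their poses are not given: they have to be found in the camera images.
- carrier: open-sided plywood rack, 250 deep, 160 wide, 130 mm high to its roof, holding three clear findings boxes; it does not slide. Origin: centre of its underside; z up; its front with the gate looks to its -x (face at x = -125); +y is the hinge side. On the roof: a wire handle folded flat at the rear (top z = 143) and the red catch near the front. Nothing on it is higher than z = 180
- gate: aluminium frame with clear panel, 10 mm thick, 7 to 159 from its hinge axis, z = 12 to 130, yellow catch on its top edge. Origin: on the hinge axis (carrier x = -132, y = 80), z = 0; z up; it reaches along its own -y; shut, its axes are the carrier's. A strap 12 wide at its y = -98 runs 56 to its +x (over the roof when shut), z below 144
- gate_hinge (a joint): gate angle, rad: 0 shut, 1.57 square to the front, stop 1.8; opening is clockwise seen from above, the free end going out to the carrier's -x. Its spring rests at 0.25: from shut it pushes out (0.05 N m), at 1.57 it pulls back (0.3 N m). A roller and cam make a detent from about 0.35 to 1.0 (some 0.35 N m at its start); a gate let go past it falls back and rests on it near 0.9
- roof_catch (a joint): travel of the red catch, m: 0 at rest, 0.012 squeezed home; its bolt lets the gate's strap go at about 0.010. A spring (3 N at rest, 5 N squeezed) returns it when let go
- gate_catch (a joint): travel of the yellow catch, m: 0 at rest, 0.012 squeezed home (3 to 5 N); springs back when let go. Its bolt sticks out of the gate's free edge and stops the gate ajar at 0.15 rad against the upturned tip of a steel arm on the carrier (tip at x = -163, y = -89, z up to 145 mm); it clears the tip at about 0.010, and is past it once the gate is beyond 0.25 rad
- roof_catch_grip (a point): point 166 mm above the table to centre the fingers on, to squeeze the red catch along the carrier's y. +y of it: fixed black post, outer face 19 mm off; -y of it: red tab, outer face 31 off at rest, 19 squeezed home (it moves to +y). Both are upright paddles 20 wide (x), 8 thick (y), free from z = 144 to 180. Fingertips at z = 147 or higher: fittings below reach 144
- gate_catch_grip (a point): point 166 mm above the table, moving with the gate, 115 from its axis along its -y, to centre the fingers on. Toward the hinge: fixed black post, outer face 19 off; toward the free end: yellow tab, outer face 31 off at rest, 19 squeezed home. Paddles and heights as for the red catch; squeeze along the gate's y. Squeezed home the pair is a firm grip that turns with the gate
- gate_axis (a point): point on the gate's vertical hinge axis, 166 mm above the table
- remote: black remote control, 42x155x20 mm, lying on a flat black case 26 mm high at the back left; a bystander, loose. Origin: centre of its underside
- handset: dark cordless handset, 46x125x17 mm, lying on the same case; a bystander, loose. Origin: centre of its underside
- bracelet: stone-bead bracelet, 68x65x10 mm, lying on a bamboo bead board (215x285x16 mm, front left); a bystander, loose. Origin: centre of its underside
- spool_blue: spool of blue thread, 51 across and 60 mm high, standing in a white caddy (221x135 mm, up to 98 mm high, front right) beside a black one; a bystander, loose. Origin: centre of its underside
- cream_jar: low white wax jar, 45 across and 24 mm high; a bystander, loose. Origin: centre of its underside
- jar_lid: white screw lid of that jar, 55 across and 9 mm high; a bystander, loose. Origin: centre of its underside
- glass_dish: octagonal glass dish of odd beads, 67 across and 18 mm high; a bystander, loose. Origin: centre of its underside

How it is judged:
By the outcome, as a careful person would: the job done as asked, in the order asked, and still so for the second after the job is handed in, while the arm keeps its last pose, push and grip.
It also fails if it takes over 45 s, if anything falls off the work surface, if the arm or the gripper's body presses on something with over 40 N, if the wrist force passes 120 N, or if a joint passes its speed limit or range.

### The arm

A 6-joint arm with a two-finger parallel gripper is mounted at the origin on the work surface; the furniture and walls round the work are solid. World frame = base frame: x ahead of the robot, y to its left, z up, the work surface at z = 0. Lengths are in m, angles in rad, forces in N, time in s.
With the tool pointing down it reaches from about 0.275 to 0.75 m from the base axis. Payload 10.2 kg.
Tool frame: the origin (TCP) lies midway between the tips of the shut fingers; the grasp point (between the pads) lies 19 mm behind it; z points along the fingers, y is the line along which they close (so a half turn about z gives the same grasp; the last joint's range is limited). The gripper opens to 85 mm and grips with 20 to 120 N. Pads are 22 mm wide; open, the fingers measure 114 mm over their backs; the gripper's body (76 mm by 85 mm) begins 54 mm behind the grasp point. The pads swing forward as they close: fully open they stand 13 mm farther back than shut.
Start: joints at [-1.489, 0.313, 1.498, -0, 1.331, -0.223], TCP at [0.158, -0.501, 0.231] pointing down, gripper open.
Joint ranges: [-2.94, 2.94], [-0.97, 2.17], [0.19, 2.56], [-1.23, 4.37], [0.02, 3.11], [-2.88, 2.88]. Speed limits (rad/s): [2.39, 2.39, 3.01, 3.14, 3.14, 3.14].

### API

Orientations are given as a unit quaternion [w, x, y, z].
In Python, from rig import env gives the robot as it stands.
- The arm moves only by the tool jog_arm, never from a script. Its argument "targets" is text: rows parted by semicolons, each of 7 numbers parted by spaces: the shift along the tool's x, y, z in mm, then the turn, a rotation vector about the tool's x, y, z in rad, then the closure, from -1 (fully open) to 1 (shut), so that 0 is half open. In form: tx ty tz ax ay az gripper; .... A call has exactly 10 rows; each row shifts and turns the commanded pose from where the row before left it, along the tool's axes as they then stand; what a row does not reach is not made up. A row lasts 1/10 s, in which the tool goes at most 50 mm and 8.59 degrees, less where a joint would pass 70% of its speed; a pose out of reach is approached as far as the arm can. A call with a gripper value outside its range is refused whole. The fingers move at their own pace and stop on an object; "force" is the grip in N (left out, the last holds). Time passes only in rows, so rows that do not move let the fingers close, or fill a call up. It gives the time, the measured TCP pose, the force, the opening and the grip force at its end, in the units of the state.
- env.sense(): the state, without advancing time (a new reading comes with each control period).
- env.snapshot(name): name is "side" or "top"; returns the picture (384x512x3 uint8, blue, green, red); there is no depth.
- env.camera_params(name): a dict with "fx", "fy", "cx", "cy" (pixels), "rvec" (rotation vector, rad) and "tvec" (3), from world to camera coordinates, as OpenCV has them. Camera axes: x right, y down, z forward; pixel columns grow to the right and rows downward; lengths in m; the calibration is good to about 2 mm. A picture is of the moment at which its call begins. camera_params takes no time and is no camera call.
- env.close_job(): hands the job in; it is judged then, once.
The state is a dict: "clock": time; "qpos": joint angles; "qd": joint speeds; "effort": joint torques, N m; "ee_pos": TCP position; "tcp_rot": TCP orientation; "ft_force": force on the tool from outside, world axes, zero at the start; "ft_torque": the same for the moment, N m; "finger_gap": opening from 0.0 (shut) to 1.0 (fully open); "grasp_force": force on a finger pad.
Only numpy, scipy, OpenCV 4.12 (cv2) and the standard library are available. Lean on these libraries where they do the work, as an engineer would, in place of code of your own. Each camera call takes 0.05 s, during which the arm holds its last target. There are 200 camera calls.

## Working session

There is one attempt and no reset: what is moved stays moved. The work goes in short steps, Python scripts to look and compute and a tool call to move; the robot and the scene stay as the last step left them, time stands still between calls to the robot, and variables do not carry over. Pictures are saved under pics/ and viewed, at most 10 in all, crops included, and the job is handed in when it is done.

Besides the shell and the picture viewer there is one more tool, called after ">>>" as name(argument=value, ...) on one line, values as JSON. jog_arm: Moves the arm, as the interface text tells. Its arguments: {"type":"object","properties":{"targets":{"type":"string"},"force":{"type":"number"}},"required":["targets"]}

```bash
mkdir -p pics; python3 - <<'E'
from rig import env
import cv2,numpy as np
for n in("side","top"):
    cv2.imwrite(f"pics/{n}0.png",cv2.resize(env.snapshot(n),(800,600),interpolation=cv2.INTER_CUBIC))
    p=env.camera_params(n);R=cv2.Rodrigues(np.array(p["rvec"]))[0];print(n,p,-R.T@np.array(p["tvec"]).ravel())
print(env.sense())
E
```

```text
side {'fx': 478.910280776037, 'fy': 478.910280776037, 'cx': 256.21057765947796, 'cy': 193.93483769534615, 'rvec': array([ 0.65063753,  2.59322575, -1.18763677]), 'tvec': array([0.45418105, 0.0079235 , 1.35836435])} [0.89739956 0.68038172 0.88501507]
top {'fx': 434.9460624158014, 'fy': 434.9460624158014, 'cx': 255.6173394433988, 'cy': 195.76974546573481, 'rvec': array([ 2.16796314, -2.17330503,  0.09004464]), 'tvec': array([-0.07800718,  0.48858216,  1.44561043])} [ 0.35452061 -0.09139222  1.48342501]
{'clock': 0.1, 'qpos': array([-1.48939743e+00,  3.13403432e-01,  1.49833853e+00, -1.94309775e-05,
        1.33102807e+00, -2.23430483e-01]), 'qd': array([-6.20962719e-04,  2.67726485e-04, -2.43227449e-03,  1.78063154e-03,
       -4.08777430e-05, -9.26379090e-04]), 'effort': array([ 3.83957435e-03, -4.12890100e+01, -2.60143393e+01, -1.34566380e-04,
        3.02279630e-03,  3.21087967e-06]), 'ee_pos': array([ 0.15751779, -0.50057234,  0.23079601]), 'tcp_rot': array([-5.87872298e-04,  9.88406826e-01,  1.51827531e-01,  3.23584978e-05]), 'ft_force': array([-0.12292265, -0.25282995,  0.02634333]), 'ft_torque': array([0.03074508, 0.03549972, 0.02385077]), 'grasp_force': 0.0, 'finger_gap': 1.0021350213496483}
```

View pics/side0.png

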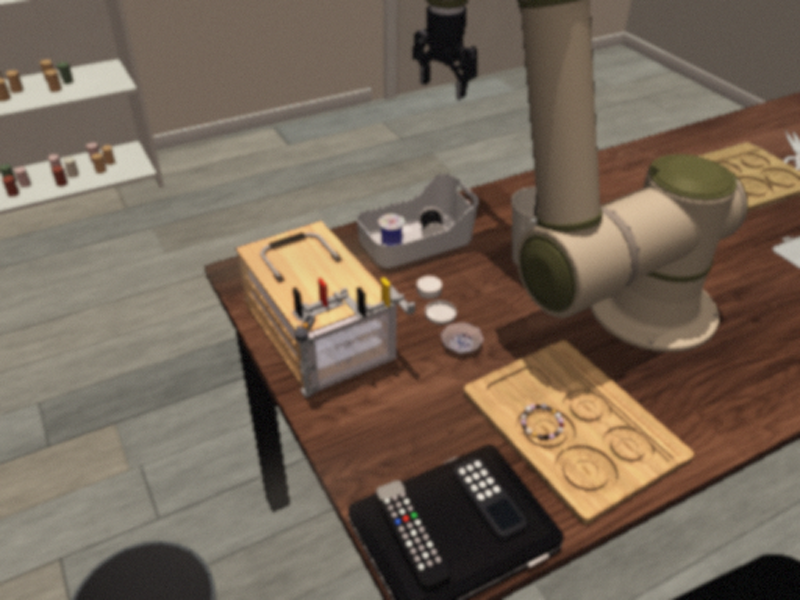

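View pics/top0.png

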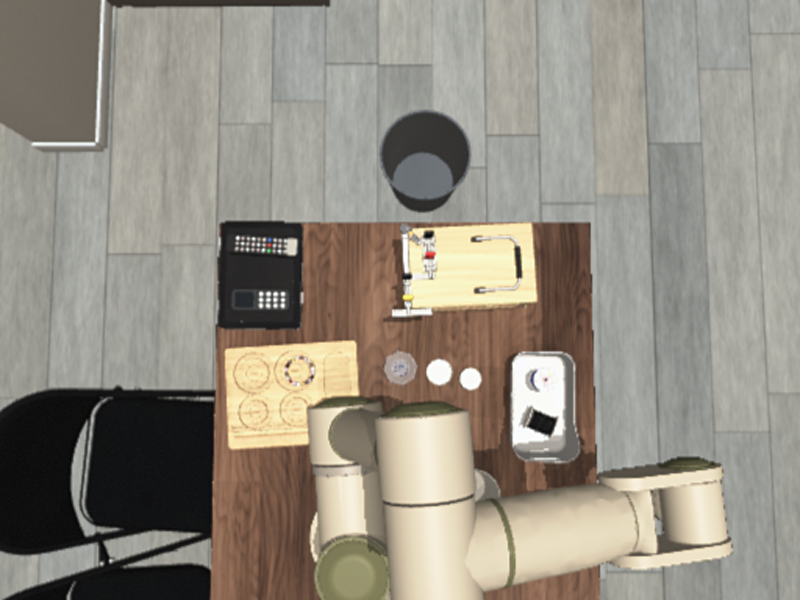

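The carrier is at about (470,265) in top, front facing image left (world +y), with the hinge at its far side. Red and yellow tabs and the black posts are visible in both views. Next I enlarge the crops.

```bash
python3 - <<'E'
from rig import env
import cv2,numpy as np
a=env.snapshot("side");b=env.snapshot("top")
cv2.imwrite("pics/s1.png",cv2.resize(a[135:255,145:275],None,fx=5,fy=5,interpolation=cv2.INTER_CUBIC))
cv2.imwrite("pics/t1.png",cv2.resize(b[138:208,245:350],None,fx=7,fy=7,interpolation=cv2.INTER_CUBIC))
E
```

```text
(no output)
```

View pics/s1.png

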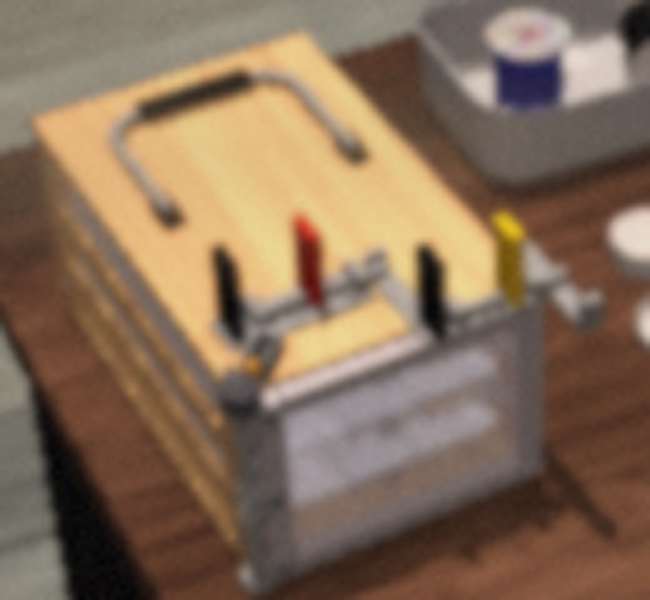

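View pics/t1.png

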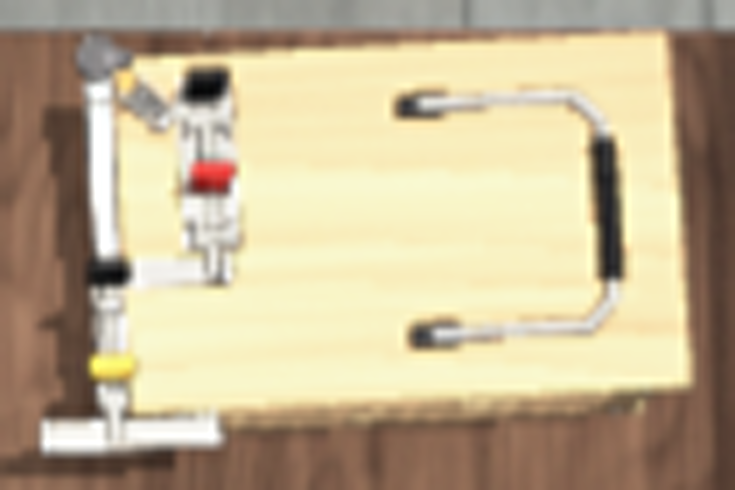

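Side crop paddle tops: posts (221,250) and (430,250), red (304,220), yellow (509,219). Top crop tops: post (207,78), red (212,170), gate post (108,266), yellow (111,361), hinge cap (100,58). Roof rear corners are at (668,33) and (690,385).

```bash
cat > h.py <<'E'
import cv2,numpy as np
from rig import env
def cam(n):
    p=env.camera_params(n);K=np.array([[p["fx"],0,p["cx"]],[0,p["fy"],p["cy"]],[0,0,1]])
    return K,np.array(p["rvec"],float),np.array(p["tvec"],float)
def tri(a,b):
    P=[]
    for n in("side","top"):
        K,r,t=cam(n);P.append(K@np.c_[cv2.Rodrigues(r)[0],t.reshape(3,1)])
    X=cv2.triangulatePoints(*P,np.array(a,float).reshape(2,1),np.array(b,float).reshape(2,1)).ravel();return X[:3]/X[3]
def ray(n,uv,z):
    K,r,t=cam(n);R=cv2.Rodrigues(r)[0];c=-R.T@t.ravel();d=R.T@np.linalg.solve(K,[*uv,1]);return c+d*(z-c[2])/d[2]
def proj(n,X):
    K,r,t=cam(n);return cv2.projectPoints(np.array(X,float),r,t,K,None)[0].reshape(-1,2)
un=lambda p,s,o:(np.array(p)+.5)/s-.5+np.array(o)
E
python3 - <<'E'
from h import *
np.set_printoptions(precision=4,suppress=True)
S=lambda *p:un(p,5,(145,135));T=lambda *p:un(p,7,(245,138))
for k,a,b in[("rpost",(221,250),(207,78)),("red",(304,220),(212,170)),("gpost",(430,250),(108,266)),("yel",(509,219),(111,361)),("hinge",(238,385),(100,58))]:
    X=tri(S(*a),T(*b));print(k,X,"top@.18",ray("top",T(*b),.18),"side@.18",ray("side",S(*a),.18))
for b in[(668,33),(690,385)]: print("roofT",ray("top",T(*b),.13))
for a in[(35,120),(300,30)]: print("roofS",ray("side",S(*a),.13))
E
```

```text
rpost [ 0.6191 -0.1381  0.1805] top@.18 [ 0.6173 -0.1371  0.18  ] side@.18 [ 0.6203 -0.1398  0.18  ]
red [ 0.5776 -0.1395  0.1819] top@.18 [ 0.5769 -0.139   0.18  ] side@.18 [ 0.5774 -0.1423  0.18  ]
gpost [ 0.5352 -0.094   0.1808] top@.18 [ 0.5352 -0.0939  0.18  ] side@.18 [ 0.5349 -0.095   0.18  ]
yel [ 0.4936 -0.0951  0.183 ] top@.18 [ 0.4939 -0.0951  0.18  ] side@.18 [ 0.492  -0.0984  0.18  ]
hinge [ 0.6349 -0.0909  0.1413] top@.18 [ 0.6263 -0.0907  0.18  ] side@.18 [ 0.6489 -0.0511  0.18  ]
roofT [ 0.6472 -0.3467  0.13  ]
roofT [ 0.4877 -0.3534  0.13  ]
roofS [ 0.6461 -0.3435  0.13  ]
roofS [ 0.4884 -0.356   0.13  ]
```

>>> jog_arm(targets="0 0 -5 0 0 -0.145 -1;0 0 -5 0 0 -0.145 -1;0 0 -5 0 0 -0.145 -1;0 0 -5 0 0 -0.145 -1;0 0 -5 0 0 -0.145 -1;0 0 -5 0 0 -0.145 -1;0 0 0 0 0 -0.145 -1;0 0 0 0 0 -0.145 -1;0 0 0 0 0 -0.145 -1;10 14 0 0 0 0 -1", force=25)

```text
clock: 1.2
ee_pos: [0.1706, -0.4906, 0.2609]
tcp_rot: [-0.0, 0.693, 0.721, 0.0]
ft_force: [-0.6, 1.4, -0.0]
finger_gap: 1.006
grasp_force: 0.0
```

>>> jog_arm(targets="25 33 0 0 0 0 -1;25 33 0 0 0 0 -1;25 33 0 0 0 0 -1;25 33 0 0 0 0 -1;25 33 0 0 0 0 -1;25 33 0 0 0 0 -1;25 33 0 0 0 0 -1;25 33 0 0 0 0 -1;25 33 0 0 0 0 -1;25 33 0 0 0 0 -1")

```text
clock: 2.2
ee_pos: [0.4924, -0.2252, 0.2614]
tcp_rot: [-0.0, 0.694, 0.72, 0.0]
ft_force: [0.3, -0.7, 0.1]
finger_gap: 1.0
grasp_force: 0.0
```

```bash
cat > rel.py <<'E'
# remaining shift in tool axes to a world target: python3 rel.py x y z yangle
import sys;from h import *
from scipy.spatial.transform import Rotation as Ro
s=env.sense();w,x,y,z=s["tcp_rot"];R=Ro.from_quat([x,y,z,w]).as_matrix();t=np.array(sys.argv[1:4],float)
print(np.round(s["ee_pos"],4),"yang",round(np.arctan2(R[1,1],R[0,1]),4),"z",R[:,2].round(3),"shift mm",np.round(1e3*R.T@(t-s["ee_pos"]),1),"gap",s["finger_gap"],s["grasp_force"],s["ft_force"].round(1),s["qpos"].round(3),s["clock"])
E
python3 rel.py .604 -.139 .148
```

```text
[ 0.4924 -0.2252  0.2614] yang 0.0358 z [ 0.  0. -1.] shift mm [ 82.2 114.6 113.4] gap 1.0004326014249973 0.0 [ 0.3 -0.7  0.1] [-0.646  0.33   1.396  0.     1.416 -0.681] 2.2
```

>>> jog_arm(targets="20.5 28.6 0 0 0 0 -1;20.5 28.6 0 0 0 0 -1;20.5 28.6 0 0 0 0 -1;20.5 28.6 0 0 0 0 -1;0 0 20 0 0 0 -1;0 0 20 0 0 0 -1;0 0 15 0 0 0 -1;0 0 0 0 0 0 -1;0 0 0 0 0 0 -1;0 0 0 0 0 0 -1")

```text
clock: 3.2
ee_pos: [0.6026, -0.141, 0.2075]
tcp_rot: [0.001, 0.694, 0.72, 0.0]
ft_force: [0.1, 1.2, 0.2]
finger_gap: 0.999
grasp_force: 0.0
```

```bash
python3 rel.py .604 -.139 .148; python3 - <<'E'
from h import *
a=env.snapshot("side")
cv2.imwrite("pics/s2.png",cv2.resize(a[75:235,135:285],None,fx=3.7,fy=3.7,interpolation=cv2.INTER_CUBIC))
E
```

```text
[ 0.6026 -0.141   0.2075] yang 0.0381 z [ 0.002 -0.001 -1.   ] shift mm [ 2.   1.4 59.5] gap 0.9985821164864108 0.0 [0.1 1.2 0.2] [-0.419  0.538  1.228  0.     1.374 -0.457] 3.2
```

View pics/s2.png

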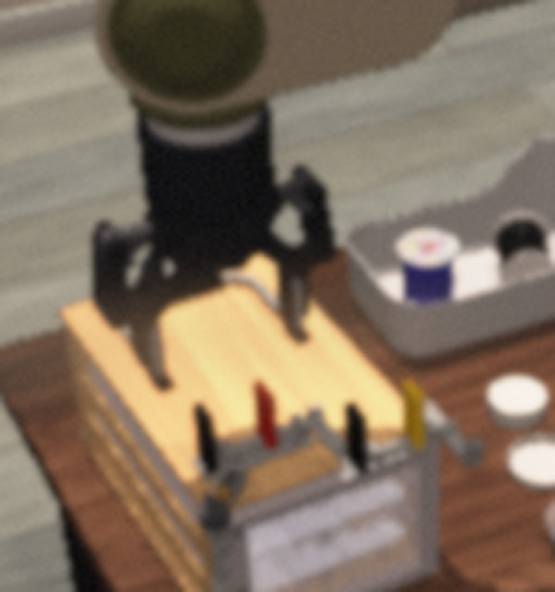

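The picture shows the open fingers above the red catch, tips at about (160,385) and (300,335). I'll check these against the projected TCP.

```bash
python3 - <<'E'
from h import *
u=np.array([.9993,.038,0])
for h in(.207,.2205):
    c=np.array([.6026,-.141,h])
    print((proj("side",[c+.0425*u,c-.0425*u,c+.05*u,c-.05*u])-[135,75]+.5)*3.7)
E
```

```text
[[159.70380175 385.53984507]
 [284.98024914 343.29668594]
 [148.27589503 389.39332984]
 [295.67315528 339.69104302]]
[[157.57488034 368.10150407]
 [283.91397222 326.05054131]
 [146.04692922 371.93849099]
 [294.69468786 322.46226578]]
```

>>> jog_arm(targets="2 1.4 10 0 0 0 -1;0 0 12 0 0 0 -1;0 0 12 0 0 0 -1;0 0 12 0 0 0 -1;0 0 9 0 0 0 -1;0 0 4 0 0 0 -1;0 0 0 0 0 0 -1;0 0 0 0 0 0 -0.5;0 0 0 0 0 0 -0.3;0 0 0 0 0 0 -0.3")

```text
clock: 4.25
ee_pos: [0.6034, -0.1392, 0.1478]
tcp_rot: [0.0, 0.693, 0.721, -0.0]
ft_force: [-3.5, 0.2, 1.9]
finger_gap: 0.655
grasp_force: 1.3
```

```bash
python3 rel.py .604 -.139 .148
```

```text
[ 0.6034 -0.1392  0.1478] yang 0.039 z [-0. -0. -1.] shift mm [ 0.2  0.6 -0.2] gap 0.6550687512763208 1.308419555425644 [-3.5  0.2  1.9] [-0.416  0.589  1.305 -0.     1.248 -0.454] 4.25
```

Only the tab finger is in contact so far, with about 3.5 N in -x as expected, so I close.

>>> jog_arm(targets="0 0 0 0 0 0 -0.1;0 0 0 0 0 0 0.05;0 0 0 0 0 0 0.1;0 0 0 0 0 0 0.3;0 0 0 0 0 0 0.3;0 0 0 0 0 0 0.3;0 0 0 0 0 0 0.3;0 0 0 0 0 0 0.3;0 0 0 0 0 0 0.3;0 0 0 0 0 0 0.3")

```text
clock: 5.25
ee_pos: [0.6069, -0.1391, 0.1485]
tcp_rot: [0.004, 0.693, 0.721, 0.003]
ft_force: [19.3, 0.4, -1.3]
finger_gap: 0.435
grasp_force: 27.2
```

```bash
python3 rel.py .604 -.139 .148;  python3 - <<'E'
from h import *
b=env.snapshot("side")
cv2.imwrite("pics/s3.png",cv2.resize(b[125:245,145:275],None,fx=5,fy=5,interpolation=cv2.INTER_CUBIC))
E
```

```text
[ 0.6069 -0.1391  0.1485] yang 0.0394 z [ 0.01  -0.001 -1.   ] shift mm [ 0.3 -2.9  0.5] gap 0.43514965191558624 27.196632027626038 [19.3  0.4 -1.3] [-0.414  0.59   1.302  0.003  1.241 -0.455] 5.25
```

View pics/s3.png

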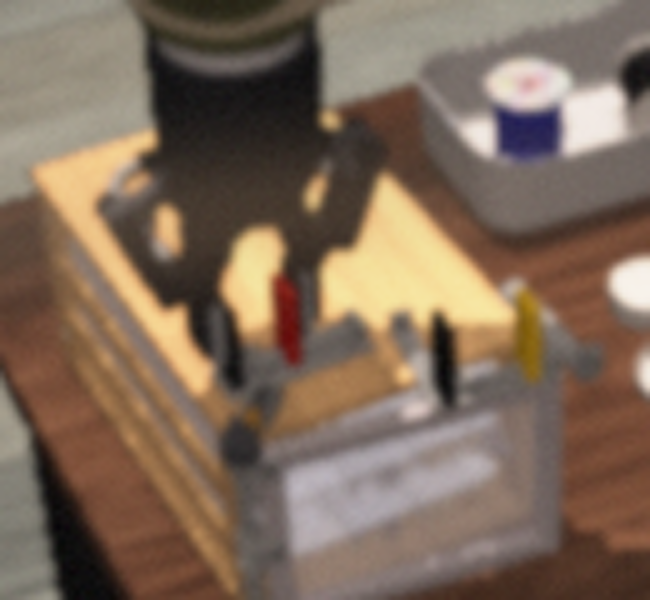

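The gate has sprung ajar: the gate post top is at crop (440,315) and the yellow top at (527,291), with a gap along the strap. Next I work out the gate grip from these, then release and lift.

>>> jog_arm(targets="0 0 0 0 0 0 0;0 0 0 0 0 0 -0.5;0 0 0 0 0 0 -1;0 0 0 0 0 0 -1;0 0 0 0 0 0 -1;0 0 -15 0 0 0 -1;0 0 -25 0 0 0 -1;0 0 -25 0 0 0 -1;0 0 0 0 0 0.145 -1;0 0 0 0 0 0 -1")

```text
clock: 6.3
ee_pos: [0.6038, -0.1392, 0.2129]
tcp_rot: [0.001, 0.744, 0.668, 0.0]
ft_force: [-0.4, 0.4, -0.9]
finger_gap: 1.0
grasp_force: 0.0
```

```bash
python3 - <<'E'
from h import *
np.set_printoptions(precision=4,suppress=True)
S=lambda *p:un(p,5,(145,125))
p=ray("side",S(440,315),.18);y=ray("side",S(527,291),.18);print(p,y,np.linalg.norm(p-y))
r=ray("side",S(287,276),.18);b=ray("side",S(228,302),.18);print(r,b)
ax=np.array([.635,-.090]);
for a in(.15,):
  for s in(.03,.04):
    t=s-a;d=-np.array([np.cos(t),np.sin(t)]);print(s,ax+.1*d,ax+.142*d,ax+.115*d)
E
python3 rel.py .523 -.077 .148
```

```text
[ 0.5356 -0.0832  0.18  ] [ 0.4921 -0.08    0.18  ] 0.043617908836119684
[ 0.5863 -0.1419  0.18  ] [ 0.618  -0.1369  0.18  ]
0.03 [ 0.5357 -0.078 ] [ 0.494 -0.073] [ 0.5208 -0.0762]
0.04 [ 0.5356 -0.079 ] [ 0.4939 -0.0744] [ 0.5207 -0.0774]
[ 0.6038 -0.1392  0.2129] yang -0.1075 z [ 0.001 -0.    -1.   ] shift mm [ 53.2 -87.   64.8] gap 1.0002766137059318 0.0 [-0.4  0.4 -0.9] [-0.415  0.537  1.216  0.     1.387 -0.308] 6.3
```

>>> jog_arm(targets="13 -22 0 0 0 0 -1;13 -22 0 0 0 0 -1;13 -22 0 0 0 0 -1;13 -21.5 0 0 0 0 -1;0 0 0 0 0 0 -1;0 0 12 0 0 0 -1;0 0 0 0 0 0 -1;0 0 0 0 0 0 -1;0 0 0 0 0 0 -1;0 0 0 0 0 0 -1")

```text
clock: 7.3
ee_pos: [0.5223, -0.0784, 0.2003]
tcp_rot: [0.0, 0.744, 0.669, 0.0]
ft_force: [-0.4, -0.2, 0.2]
finger_gap: 0.999
grasp_force: 0.0
```

```bash
python3 rel.py .522 -.078 .149; python3 - <<'E'
from h import *
a=env.snapshot("side");b=env.snapshot("top")
A=cv2.resize(a[115:235,145:275],None,fx=4,fy=4,interpolation=cv2.INTER_CUBIC)
cv2.imwrite("pics/s4.png",A)
E
```

```text
[ 0.5223 -0.0784  0.2003] yang -0.1059 z [ 0. -0. -1.] shift mm [ 0.4 -0.4 51.3] gap 0.998815770363104 0.0 [-0.4 -0.2  0.2] [-0.371  0.346  1.536 -0.     1.26  -0.265] 7.3
```

View pics/s4.png

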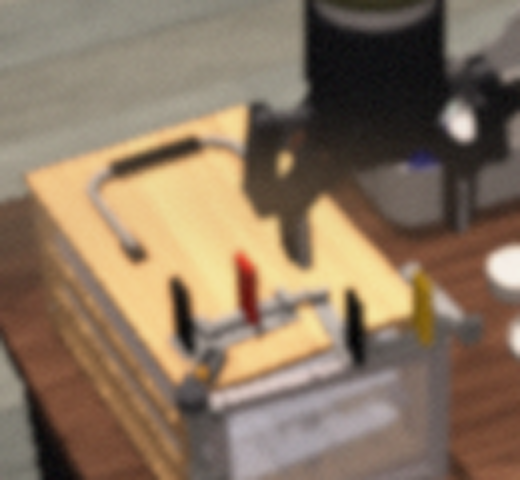

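The fingers, tips at (302,265) and (463,225), straddle the gate catch, with paddle tops at (353,290) and (423,270). The red tab is back at rest and the gate is ajar. I descend.

>>> jog_arm(targets="0 0 10 0 0 0 -1;0 0 12 0 0 0 -1;0 0 12 0 0 0 -1;0 0 10 0 0 0 -1;0 0 5 0 0 0 -1;0 0 2 0 0 0 -1;0 0 0 0 0 0 -1;0 0 0 0 0 0 -0.5;0 0 0 0 0 0 -0.3;0 0 0 0 0 0 -0.3")

```text
clock: 8.4
ee_pos: [0.5217, -0.0781, 0.1496]
tcp_rot: [-0.0, 0.744, 0.669, -0.0]
ft_force: [-2.9, -0.0, 2.4]
finger_gap: 0.652
grasp_force: 1.6
```

>>> jog_arm(targets="0 0 0 0 0 0 -0.1;0 0 0 0 0 0 0.05;0 0 0 0 0 0 0.1;0 0 0 0 0 0 0.3;0 0 0 0 0 0 0.3;0 0 0 0 0 0 0.3;0 0 0 0 0 0 0.3;0 0 0 0 0 0 0.3;0 0 0 0 0 0 0.3;0 0 0 0 0 0 0.3", force=30)

```text
clock: 9.4
ee_pos: [0.5227, -0.0782, 0.1498]
tcp_rot: [0.001, 0.743, 0.669, 0.001]
ft_force: [3.1, 1.6, 5.9]
finger_gap: 0.433
grasp_force: 30.5
```

```bash
python3 rel.py .522 -.078 .149
```

```text
[ 0.5227 -0.0782  0.1498] yang -0.1057 z [ 0.002 -0.    -1.   ] shift mm [ 0.1 -0.7  0.8] gap 0.43277589981959796 30.52321046590805 [3.1 1.6 5.9] [-0.371  0.397  1.603  0.     1.14  -0.265] 9.4
```

>>> jog_arm(targets="8 0.3 0 0 0 0.07 0.3;8 0.3 0 0 0 0.07 0.3;8 0.3 0 0 0 0.07 0.3;8 0.3 0 0 0 0.07 0.3;8 0.3 0 0 0 0.07 0.3;8 0.3 0 0 0 0.07 0.3;0 0 0 0 0 0 0.3;0 0 0 0 0 0 0.3;0 0 0 0 0 0 0.3;0 0 0 0 0 0 0.3", force=40)

```text
clock: 10.4
ee_pos: [0.5375, -0.0332, 0.15]
tcp_rot: [0.001, 0.866, 0.499, 0.0]
ft_force: [2.4, -1.0, 6.4]
finger_gap: 0.431
grasp_force: 41.6
```

```bash
cat > arc.py <<'E'
from h import *
from scipy.spatial.transform import Rotation as Ro
s=env.sense();w,x,y,z=s["tcp_rot"];R=Ro.from_quat([x,y,z,w]).as_matrix();a=np.array([.6371,-.0904]);v=a-s["ee_pos"][:2]
print("theta tool",.04-np.arctan2(R[1,1],R[0,1]),"theta grip",.04-np.arctan2(v[1],v[0]),"r",np.hypot(*v),"in tool",R[:2,:2].T@v)
E
python3 arc.py;python3 rel.py .522 -.078 .149
```

```text
theta tool 0.5654525023784908 theta grip 0.5612348196200296 r 0.11479958549034495 in tool [0.00048416 0.11479841]
[ 0.5375 -0.0332  0.15  ] yang -0.5255 z [ 0.002 -0.001 -1.   ] shift mm [-46.5   9.    1. ] gap 0.4310044310355067 41.59473359584808 [ 2.4 -1.   6.4] [-0.279  0.418  1.571 -0.     1.151  0.246] 10.4
```

>>> jog_arm(targets="8.3 0.3 0 0 0 0.072 0.3;8.3 0.3 0 0 0 0.072 0.3;8.3 0.3 0 0 0 0.072 0.3;8.3 0.3 0 0 0 0.072 0.3;8.3 0.3 0 0 0 0.072 0.3;8.3 0.3 0 0 0 0.072 0.3;8.3 0.3 0 0 0 0.072 0.3;8.3 0.3 0 0 0 0.072 0.3;0 0 0 0 0 0 0.3;0 0 0 0 0 0 0.3")

```text
clock: 11.4
ee_pos: [0.585, 0.0124, 0.1499]
tcp_rot: [-0.0, 0.973, 0.232, 0.001]
ft_force: [-2.4, 0.7, 7.5]
finger_gap: 0.435
grasp_force: 40.0
```

```bash
python3 arc.py;python3 rel.py .632 .025 .149
```

```text
theta tool 1.1423350847480496 theta grip 1.1416745533408081 r 0.11524072872400072 in tool [7.61582017e-05 1.15240699e-01]
[0.585  0.0124 0.1499] yang -1.1023 z [ 0.001  0.001 -1.   ] shift mm [47.6 10.   1. ] gap 0.4345933595699352 40.00919759273529 [-2.4  0.7  7.5] [-1.790e-01  5.140e-01  1.422e+00  1.000e-03  1.205e+00  9.230e-01] 11.4
```

>>> jog_arm(targets="8.3 0.3 0 0 0 0.072 0.3;8.3 0.3 0 0 0 0.072 0.3;8.3 0.3 0 0 0 0.072 0.3;8.3 0.3 0 0 0 0.072 0.3;8.3 0.3 0 0 0 0.072 0.3;8.3 0.3 0 0 0 0.072 0.3;0 0 0 0 0 0 0.3;0 0 0 0 0 0 0.3;0 0 0 0 0 0 0.3;0 0 0 0 0 0 0.3")

```text
clock: 12.4
ee_pos: [0.6328, 0.0248, 0.1499]
tcp_rot: [-0.001, 1.0, 0.018, 0.001]
ft_force: [-2.4, 0.9, 7.2]
finger_gap: 0.432
grasp_force: 39.6
```

```bash
python3 arc.py;python3 rel.py .632 .025 .149;python3 - <<'E'
from h import *
a=env.snapshot("side");b=env.snapshot("top")
cv2.imwrite("pics/e.png",np.vstack([cv2.resize(a[80:265,100:400],(800,493))[:300],cv2.resize(b[100:250,130:400],None,fx=2.96,fy=2)[:300,:800]]))
E
```

```text
theta tool 1.5744310904371683 theta grip 1.5732193853416878 r 0.11530116900203168 in tool [0.00013985 0.11530101]
[0.6328 0.0248 0.1499] yang -1.5344 z [ 0.001  0.001 -1.   ] shift mm [-0.8 -0.2  0.9] gap 0.4320317620353646 39.60602402687073 [-2.4  0.9  7.2] [-1.460e-01  6.160e-01  1.253e+00  1.000e-03  1.271e+00  1.388e+00] 12.4Traceback (most recent call last):
  File "<stdin>", line 3, in <module>
    return _nx.concatenate(arrs, 0, dtype=dtype, casting=casting)
           ~~~~~~~~~~~~~~~^^^^^^^^^^^^^^^^^^^^^^^^^^^^^^^^^^^^^^^
ValueError: all the input array dimensions except for the concatenation axis must match exactly, but along dimension 1, the array at index 0 has size 800 and the array at index 1 has size 799
```

```bash
python3 - <<'E'
from h import *
cv2.imwrite("pics/e.png",cv2.resize(env.snapshot("side"),(800,600)))
E
```

```text
(no output)
```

View pics/e.png

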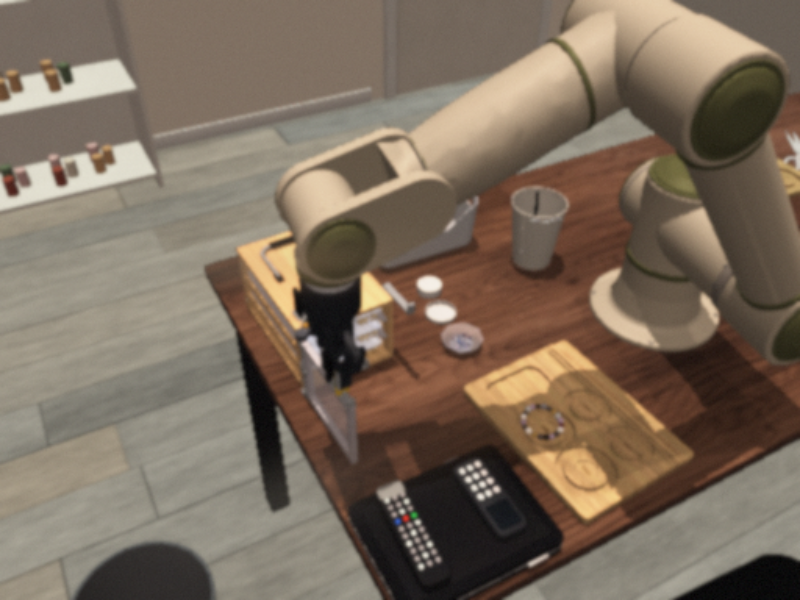

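The gate, from (305,365) to (350,455), stands square to the front with the gripper holding its catch. The bystanders are where they were.

```bash
python3 -c "
from rig import env
print(env.close_job())"
```

```text
the job is handed in; nothing more can be done
None
```

The carrier is open: the gate stands square to its front (about 1.57 rad) and is still held there by its squeezed yellow catch. The other things on the table look undisturbed, and the job was handed in at about 12.5 s.

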